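Refit a relay and its hold-down bar

TASK

Plug the loose relay fully home in the empty socket of the relay tray. Then refit the steel hold-down bar across the tray's two end brackets, over all three relays: hook its tongue through the window of the slotted bracket, swing the other end down onto the ledge and press it until the spring catch has snapped over it. Leave the other things on the bench where they are and let go of everything.

Things in the scene. Friction and masses are not known exactly. Their poses are not given: they have to be found in the camera images.
- relay: loose plug-in relay, standing on its plug. Clear case, black cap and base, 44 (x) x 46 (y) mm, 64 mm tall, over a black rectangular plug block 28 (x) x 34 (y) mm, 14 mm tall (its lowest 3 mm 1.2 mm smaller all round); 78 mm tall in all, about 0.2 kg. Origin: centre of the plug's underside, z up. Looks and fits the same turned by half a turn
- socket: empty black relay socket on the tray's board, fixed, square with the tray, 54 (x) x 50 (y) x 22 mm, with a rectangular hole 30 (x) x 36 (y) mm, 16 mm deep, mouth bevelled by 3 mm. Origin: centre of its underside; the mouth is 22 mm above. A relay that is home rests its case on the socket's top, its origin 8 mm above the socket's. It is one of three bays in a row, which one varies
- bay_a: one of the two bays that hold a relay already: the same socket (origin as above) with a fixed relay like the loose one plugged in, its top 86 mm above the origin. The bays are 52 mm apart along the tray's y, 6 mm between the relay cases
- bay_b: the other bay that holds a fixed relay already
- tray: relay tray, a steel drawer 180 (x) x 240 (y) mm with a front panel 44 mm high towards -x, fixed. Origin: centre of its underside, z up. Bays at y = -52, 0, 52 mm, x = 0, origins at z = 14 mm; relays that are home end at z = 100 mm. A bar that is home lies parallel to the tray's axes with its origin at x = 0, y = 0 (2 mm play each way), z = 102 mm, its pads 2 mm above the relays
- window (a point): middle of the sill, on the inner face, of the window in the slotted end bracket: at (0, 92, 106) mm in the tray's frame. The bracket is an upright steel plate from y = 92 to 96 mm, 44 mm wide (x), 122 mm high; the window through it is 24 mm wide (x -12 to 12 mm) and 10 mm high (z 106 to 116 mm)
- ledge (a point): middle of the top of the ledge on the other end bracket: at (0, -90, 106) mm in the tray's frame. The ledge runs from y = -84 to -96.5 mm, between two side lugs that rise 16 mm above it and flare from 32 mm apart at the ledge to 39 mm at the top
- catch (a joint): angle (rad) of the spring catch behind the ledge, a steel leaf hinged 46 mm below it: 0 at rest, up to 0.45 as its top is pushed outwards (tray -y). At rest its hook reaches over the ledge to y = -90 mm, 5.5 mm above it; from there a 60 degree slope rises to 21 mm above it. The bar's end pushed down on the slope (about 10 N, more than its weight) drives it back, then it springs over the end
- bar: hold-down bar, steel channel open upwards, 0.26 kg, on three rubber pads. Origin: underside of the middle pad; y runs along it to the tongue, z up. Pads z 0 to 4 mm; base plate 26 mm wide, z 4 to 8 mm, from y = -95 mm (plain end) to +90; side flanges to z = 30 mm, 26 mm over their outsides (grip there), y = -75 to +75; a flat thumb plate closes their top from y = -75 to -45 mm
- tongue_tip (a point): end of the bar's tongue, mid-width and mid-thickness: at (0, 105, 6) mm in the bar's frame. The tongue, 18 mm wide and 4 mm thick (z 4 to 8 mm), continues the base plate from the shoulders (36 mm wide, ending at y = 90 mm), which cannot pass the window. The bar is too long to go in level: tongue first, with the plain end raised about 20 degrees, then swing it down
- plain_end (a point): plain end of the bar, mid-width, underside of the base plate: at (0, -95, 4) mm in the bar's frame. It lies on the ledge, under the catch's hook, when the bar is home
- adapter: bystander: black power adapter block 46 x 70 x 30 mm; origin at the centre of its underside
- screwdriver: bystander: screwdriver with a grey handle, 190 mm long, lying along its x
- panel: bystander: grey slotted blank panel 90 x 190 x 16 mm, lying flat; origin at the centre of its underside
- drive: bystander: hard disk 102 x 147 x 26 mm; origin at the centre of its underside
- fan: bystander: black cooling fan 80 x 80 x 25 mm, lying flat; origin at the centre of its underside
- tape: bystander: roll of black tape, 90 mm across, 19 mm high; origin at the centre of its underside
Mind the look-alikes: they are no part of the job. Leave any blue or orange look-alike of the bar alone. Leave any pink look-alike of the relay alone.

How it is judged (in metres and radians):
On the way:
1. the relay is fully home in the empty socket (z of relay in the frame of socket below 0.0105 m and horizontal distance between relay and socket below 0.003 m and angle between the z axis of relay and the z axis of socket, either way round below 0.06 rad), for 0.2 s.
At the end, for the whole second after the job is handed in: Relay home in the empty socket (within 2.5 mm in height, 3 mm sideways, upright). Bar across both brackets, tongue in the window (within 5 mm sideways, -6 to +4 mm lengthwise, 3 mm in height, 0.05 rad), plain end within 2.5 mm of the ledge, catch back over it (under 0.04 rad), all at rest (all of step 1 and x of bar in the frame of tray between -0.005 and 0.005 m and y of bar in the frame of tray between -0.006 and 0.004 m and z of bar in the frame of tray between 0.099 and 0.105 m and angle between the y axis of bar and the y axis of tray, either way round below 0.05 rad and angle between bar's own z axis and vertical below 0.06 rad and value of joint catch below 0.04 rad and linear speed of each of bar, relay below 0.02 m/s and z of plain_end in the frame of tray below 0.1085 m); the robot touches nothing.
It fails at once if a bystander was shifted by more than 30 mm (distance of any of adapter, screwdriver, panel, drive, fan, tape from where it was at the start of the episode above 0.03 m).
It also fails if it takes over 64 s, if anything falls off the work surface, if the arm or the gripper's body presses on something with over 40 N, if the wrist force passes 120 N, or if a joint passes its speed limit or range.

ROBOT

A 6-joint arm with a two-finger parallel gripper is mounted at the origin on the work surface. World frame = base frame: x ahead of the robot, y to its left, z up, the work surface at z = 0. Lengths are in m, angles in degrees, forces in N, time in s.
With the tool pointing down it reaches from about 0.425 to 1.125 m from the base axis. Payload 14.9 kg.
Tool frame: the origin (TCP) lies at the very end of the fingers, on their centre line; the grasp point (between the pads) lies 19 mm behind it (env.grip_point_offset is the distance from the TCP to the grasp point, in m); z points along the fingers, y is the direction in which the jaws open and shut (so a half turn about z gives the same grasp; the last joint's range is limited). The gripper opens to 91 mm and grips with 3 to 60 N. Pads are 32 mm wide; open, the fingers measure 118 mm over their backs; the gripper's body (76 mm by 178 mm) begins 60 mm behind the grasp point.
Start: joints at [-1.908, 21.709, 99.362, -0, 58.929, -1.908], TCP at [0.7, -0, 0.214] pointing down, gripper open.
Joint ranges: [-158.91, 158.91], [-42.39, 125.64], [0.06, 152.35], [-60.88, 240.88], [17.5, 164.5], [-176.32, 176.32]. Speed limits (degrees/s): [108.29, 108.29, 136.94, 180, 180, 180].

INTERFACE

Orientations are given as [roll, pitch, yaw] about the fixed x, y, z axes, in that order (R = Rz(yaw) Ry(pitch) Rx(roll)).
In Python, from bench import env gives the robot as it stands.
- The arm moves only by the tool servo_tool, never from a script. Its arguments are lists of equal length, an entry for each row: "linear": the shift along the tool's x, y, z in m, a list of three; "roll": the turn about the tool's z in rad; "grip": the closure in counts, from 0 (fully open) to 255 (shut). In form: {"linear": [[x, y, z], ...], "roll": [roll, ...], "grip": [grip, ...]}. A call has 1 to 20 rows; each row is the pose to reach, as a shift and turn from the pose commanded when the call began, along the tool's axes at that moment; what a row does not reach only later rows make up. A row lasts 1/10 s, in which the tool goes at most 50 mm and 8.59 degrees, less where a joint would pass 70% of its speed; a pose out of reach is approached as far as the arm can. A call with a gripper value outside its range is refused whole. The fingers move at their own pace and stop on an object; "newtons" is the grip in N (left out, the last holds). Time passes only in rows, so rows that repeat a pose let the fingers close. It gives the time, the measured TCP pose, the force and the opening at its end, in the units of the state.
- env.read_state(): the state, without advancing time (a new reading comes with each control period).
- env.snapshot(name): name is "scene" or "side" or "wrist"; returns (picture, depth): 420x560x3 uint8, blue, green, red; 420x560 float32, m along the optical axis (not along the pixel's ray), 0 where there is no reading.
- env.camera_params(name): a dict with "fx", "fy", "cx", "cy" (pixels), "R" (3x3) and "t" (3): a world point X has camera coordinates R X + t; the wrist camera has in their place "tool_from_camera" (4x4, takes a point from camera to tool coordinates, whose origin is the TCP and whose axes are the flange's). Camera axes: x right, y down, z forward; pixel columns grow to the right and rows downward; lengths in m; the calibration is good to about 2 mm. The wrist camera is an equidistant fisheye: a pixel r from the principal point sees the ray r / f radians off the axis. A picture is of the moment at which its call begins: read the wrist's pose just before it. camera_params takes no time and is no camera call.
- env.close_job(): hands the job in, once; it reports no verdict.
The state is a dict: "t": time; "joint_positions": joint angles; "qd": joint speeds; "joint_torque": joint torques, N m; "ee_pos": TCP position; "orientation": TCP orientation; "force": force on the tool from outside, world axes, zero at the start; "torque": the same for the moment, N m; "grip_width": finger opening in m.
Only numpy, scipy, OpenCV 4.12 (cv2) and the standard library are available. Lean on these libraries where they do the work, as an engineer would, in place of code of your own. Each camera call takes 0.05 s, during which the arm holds its last target.

## Working session

There is one attempt and no reset: what is moved stays moved. The work goes in short steps, Python scripts to look and compute and a tool call to move; the robot and the scene stay as the last step left them, time stands still between calls to the robot, and variables do not carry over. Pictures are saved under pics/ and viewed, and the job is handed in when it is done.

Besides the shell and the picture viewer there is one more tool, called after "Call:" as name([rows], argument=value, ...), one row to a line, values as JSON. servo_tool: Moves the arm, as the interface text tells. Its arguments: {"type":"object","properties":{"linear":{"type":"array"},"roll":{"type":"array"},"grip":{"type":"array"},"newtons":{"type":"number"}},"required":["linear","roll","grip"]}

```bash
ls; mkdir -p pics; python3 - <<'E'
from bench import env
import cv2,numpy as np
print(env.read_state())
for n in ["scene","side","wrist"]:
    p,d=env.snapshot(n); cv2.imwrite(f"pics/{n}0.png",p); np.save(f"pics/{n}0.npy",d)
    print(n,env.camera_params(n))
E
```

```text
pics
{'t': 0.0, 'joint_positions': array([-1.90853009e+00,  2.17393671e+01,  9.93956865e+01,  1.03830487e-04,
        5.89279118e+01, -1.90821145e+00]), 'qd': array([0.02100731, 0.0245779 , 0.05106206, 0.10252419, 0.02001543,
       0.02871073]), 'joint_torque': array([ 6.45993277e-04, -7.63727903e+01, -4.34372771e+01,  6.49972307e-02,
        4.23743343e-02, -1.55693674e-04]), 'ee_pos': array([6.99603446e-01, 8.42476022e-07, 2.13277184e-01]), 'orientation': array([-1.79937072e+02, -2.18547214e-03,  8.99996265e+01]), 'force': array([ 0.27126676,  0.00987034, -0.3156169 ]), 'torque': array([ 0.04592564, -0.00482368,  0.00597021]), 'grip_width': 0.0909898760366875}
scene {'fx': 448.2100020932898, 'fy': 448.2100020932898, 'cx': 283.5172015117644, 'cy': 206.56349773821483, 'R': array([[ 0.4303937 ,  0.9025347 ,  0.01387024],
       [ 0.76029521, -0.35419548, -0.54451516],
       [-0.48653105,  0.24490137, -0.83863631]]), 't': array([-0.24992968, -0.35133845,  1.61249264])}
side {'fx': 493.9995336332606, 'fy': 493.9995336332606, 'cx': 287.13286167729177, 'cy': 208.90760405414085, 'R': array([[ 0.95570678, -0.29431054, -0.00242042],
       [-0.17307337, -0.5553269 , -0.81342341],
       [ 0.23805496,  0.77781318, -0.581667  ]]), 't': array([-0.52282908,  0.15450882,  1.16715254])}
wrist {'fx': 325.19226210127806, 'fy': 325.19226210127806, 'cx': 283.04110525418406, 'cy': 210.08816833070713, 'tool_from_camera': array([[ 1.22362924e-03, -9.67287577e-01, -2.53679414e-01,
         7.13243480e-02],
       [ 9.99999165e-01,  1.28929757e-03, -9.26102422e-05,
        -6.57859858e-04],
       [ 4.16648990e-04, -2.53679089e-01,  9.67288347e-01,
        -1.70729333e-01],
       [ 0.00000000e+00,  0.00000000e+00,  0.00000000e+00,
         1.00000000e+00]])}
```

View pics/scene0.png

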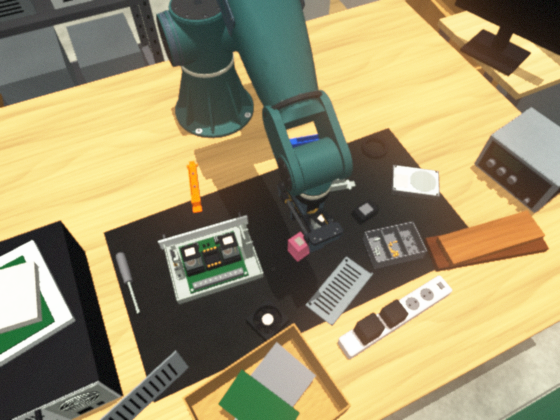

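View pics/side0.png

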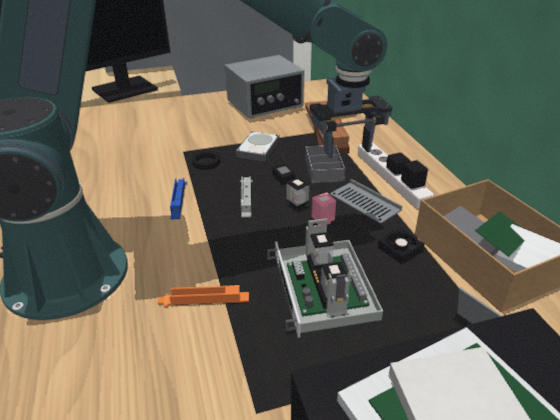

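View pics/wrist0.png

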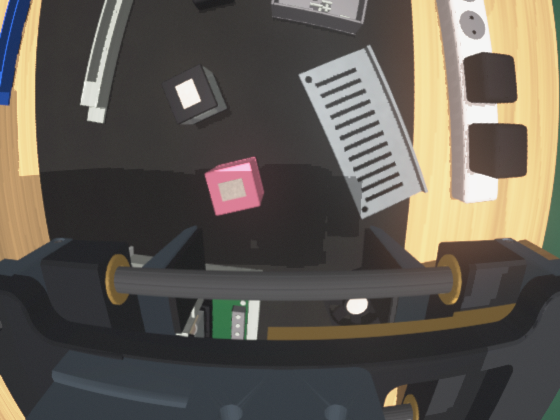

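The wrist view shows the loose relay at about (193,93), the pink decoy at (235,188), and one end of the steel bar at (95,100). The tray is at (210,265) in the scene view. I'll zoom in on those.

```bash
cat > h.py <<'E'
from bench import env
import cv2,numpy as np
from scipy.spatial.transform import Rotation as Ro
def cam(n,st=None):
    c=env.camera_params(n)
    if n!='wrist':
        R=np.array(c['R']);t=np.array(c['t']); return c,R.T,-R.T@t   # world_from_cam
    T=np.eye(4);T[:3,:3]=Ro.from_euler('xyz',st['orientation'],degrees=True).as_matrix();T[:3,3]=st['ee_pos']
    M=T@c['tool_from_camera']; return c,M[:3,:3],M[:3,3]
def rays(n,uv,st=None):
    c,R,o=cam(n,st); uv=np.atleast_2d(uv).astype(float)
    x=(uv[:,0]-c['cx'])/c['fx'];y=(uv[:,1]-c['cy'])/c['fy']
    if n=='wrist':
        th=np.hypot(x,y);s=np.where(th>1e-9,np.sin(th)/np.maximum(th,1e-9),1)
        d=np.stack([x*s,y*s,np.cos(th)],1)
    else: d=np.stack([x,y,np.ones_like(x)],1)
    return o,d@R.T,d
def onplane(n,uv,z,st=None):
    o,w,_=rays(n,uv,st); k=(z-o[2])/w[:,2]; return o+k[:,None]*w
def cloud(n,dep,st=None):
    h,w=dep.shape; uu,vv=np.meshgrid(np.arange(w),np.arange(h))
    o,W,d=rays(n,np.stack([uu.ravel(),vv.ravel()],1),st)
    P=o+W*(dep.ravel()/d[:,2])[:,None]; P[dep.ravel()<=0]=np.nan
    return P.reshape(h,w,3)
def snap(n,name):
    st=env.read_state(); p,d=env.snapshot(n); cv2.imwrite(f"pics/{name}.png",p)
    np.savez(f"pics/{name}.npz",p=p,d=d,pos=st['ee_pos'],ori=st['orientation'])
    return p,d,st
def load(name):
    z=np.load(f"pics/{name}.npz"); return z['p'],z['d'],dict(ee_pos=z['pos'],orientation=z['ori'])
def crop(p,x0,y0,x1,y1,k,name):
    cv2.imwrite(f"pics/{name}.png",cv2.resize(p[y0:y1,x0:x1],None,fx=k,fy=k,interpolation=cv2.INTER_CUBIC))
E
python3 - <<'E'
from h import *
p=cv2.imread('pics/scene0.png');d=np.load('pics/scene0.npy')
crop(p,150,200,350,320,4,'c1')
P=cloud('scene',d)
for u,v in [(192,254),(228,242),(210,250),(165,250),(250,220),(262,282),(178,300),(298,246)]: print(u,v,P[v,u].round(4))
p=cv2.imread('pics/side0.png');d=np.load('pics/side0.npy')
crop(p,230,150,400,340,3,'c2')
P=cloud('side',d)
for u,v in [(297,187),(247,182),(247,212),(323,203),(320,240),(335,271),(312,226),(340,284),(272,255),(292,325)]: print(u,v,P[v,u].round(4))
d=np.load('pics/wrist0.npy');P=cloud('wrist',d,env.read_state())
for u,v in [(193,93),(235,188),(100,85),(300,150)]: print(u,v,P[v,u].round(4))
E
```

```text
192 254 [ 0.5745 -0.2664  0.1001]
228 242 [ 0.5813 -0.1672  0.1003]
210 250 [ 0.5511 -0.2151  0.0403]
165 250 [ 0.4914 -0.3294  0.0295]
250 220 [ 0.4873 -0.0678  0.0047]
262 282 [ 6.851e-01 -1.163e-01  5.000e-04]
178 300 [ 0.6469 -0.3432  0.0244]
298 246 [0.6644 0.0025 0.0837]
297 187 [0.5986 0.077  0.0821]
247 182 [0.4992 0.2521 0.0105]
247 212 [0.4645 0.1061 0.0082]
323 203 [ 0.6417 -0.0066  0.0766]
320 240 [ 0.5709 -0.1741  0.1015]
335 271 [ 0.5654 -0.279   0.1017]
312 226 [ 0.568  -0.1278  0.1079]
340 284 [ 0.5597 -0.3201  0.1042]
272 255 [ 4.838e-01 -7.820e-02  3.000e-04]
292 325 [ 0.4633 -0.3067  0.0007]
193 93 [0.6139 0.1056 0.0805]
235 188 [0.6526 0.0131 0.0785]
100 85 [0.4795 0.133  0.0301]
300 150 [7.187e-01 4.390e-02 6.000e-04]
```

View pics/c1.png

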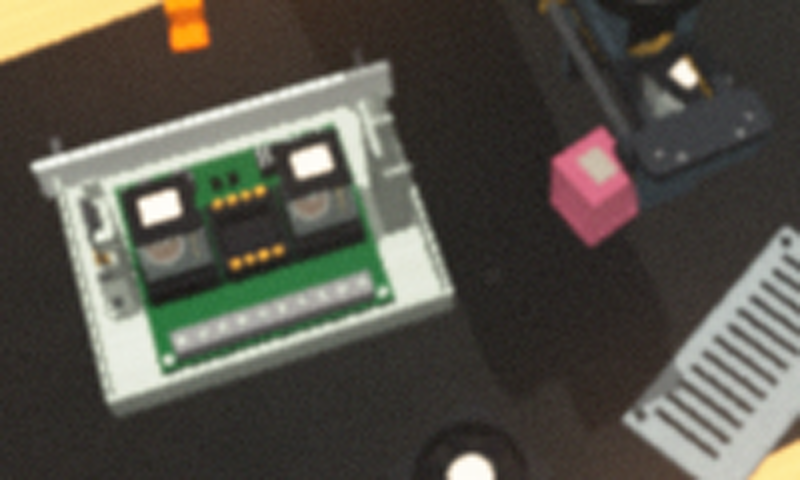

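View pics/c2.png

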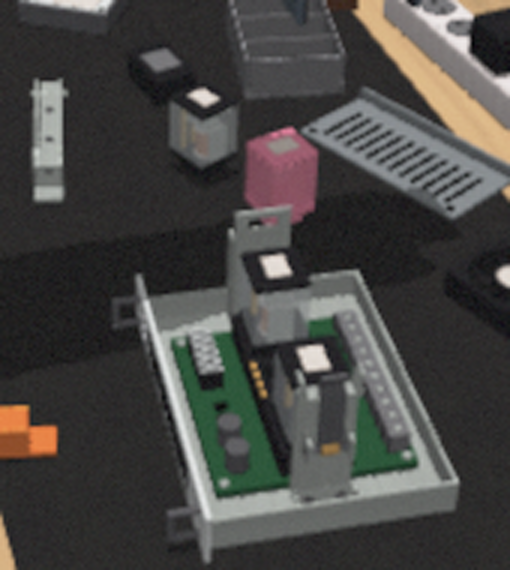

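The empty socket is the middle bay and the window bracket is on the +y side. The steel bar lies around (0.48, 0.1 to 0.27). I'll move the wrist camera over the relay and bar.

Call:
servo_tool([
  [0.05, -0.05, -0.03],
  [0.1, -0.1, -0.05],
  [0.1, -0.11, -0.05],
  [0.1, -0.11, -0.05],
  [0.1, -0.11, -0.05],
], roll=[0, 0, 0, 0, 0], grip=[0, 0, 0, 0, 0])

```text
t: 0.65
ee_pos: [0.5895, 0.1008, 0.2645]
orientation: [179.9, -0.0, 90.1]
force: [0.6, -0.5, 0.3]
grip_width: 0.0915
```

```bash
python3 - <<'E'
from h import *
p,d,st=snap('wrist','w1'); print(st['t'],st['ee_pos'],st['orientation'])
E
```

```text
0.65 [0.58945164 0.10075494 0.26454288] [ 1.79946439e+02 -4.91598451e-03  9.00895154e+01]
```

View pics/w1.png

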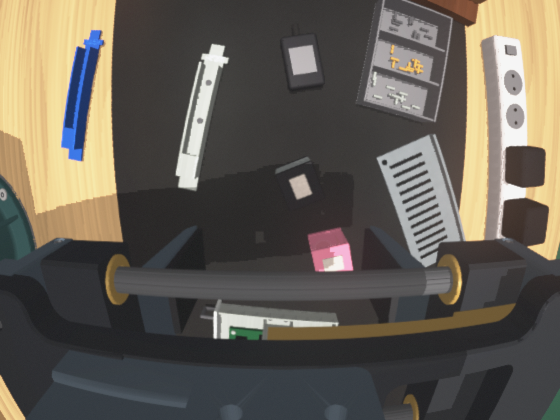

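In w1 the relay top is at (300,187). The bar runs from its plain end with thumb plate at (187,187) to its tongue end at (217,48). Next is extracting both from depth.

```bash
python3 - <<'E'
from h import *
p,d,st=load('w1'); P=cloud('wrist',d,st)
Z=P[...,2]
def rect(m,name):
    m=m.astype(np.uint8); n,l,s,c=cv2.connectedComponentsWithStats(m); 
    i=1+np.argmax(s[1:,4]); m=l==i; X=P[m]; 
    r=cv2.minAreaRect((X[:,:2]*1000).astype(np.float32)); print(name,s[i],'n',len(X),'z med',np.nanmedian(X[:,2]).round(4),r); return m
H,W=Z.shape; uu,vv=np.meshgrid(np.arange(W),np.arange(H))
m=(abs(Z-0.079)<0.008)&(uu>260)&(uu<340)&(vv>140)&(vv<225); rect(m,'relay')
b=(uu>150)&(uu<250)&(vv>30)&(vv<205)
for lo,hi in [(0.003,.04),(0.022,.04),(.003,.018)]:
    m=rect((Z>lo)&(Z<hi)&b,'bar%g'%lo)
crop(p,150,30,350,210,4,'c3')
crop((np.clip(Z,0,.1)*2550).astype(np.uint8),150,30,350,210,4,'c4')
E
```

```text
relay [ 276  160   49   52 1560] n 1560 z med 0.0782 ((607.9699096679688, 105.90560913085938), (43.33030700683594, 46.782440185546875), 21.92984962463379)
bar0.003 [ 176   44   53  147 3346] n 3346 z med 0.0101 ((477.19927978515625, 188.41378784179688), (199.7650909423828, 36.54951095581055), 74.99368286132812)
bar0.022 [ 176   62   44  118 1183] n 1183 z med 0.0297 ((478.44219970703125, 182.71316528320312), (150.84771728515625, 27.309711456298828), 76.53022766113281)
bar0.003 [ 179   44   50  147 2000] n 2000 z med 0.0082 ((477.19927978515625, 188.41378784179688), (199.7650909423828, 36.54951095581055), 74.99368286132812)<stdin>:14: RuntimeWarning: invalid value encountered in cast
```

View pics/c3.png

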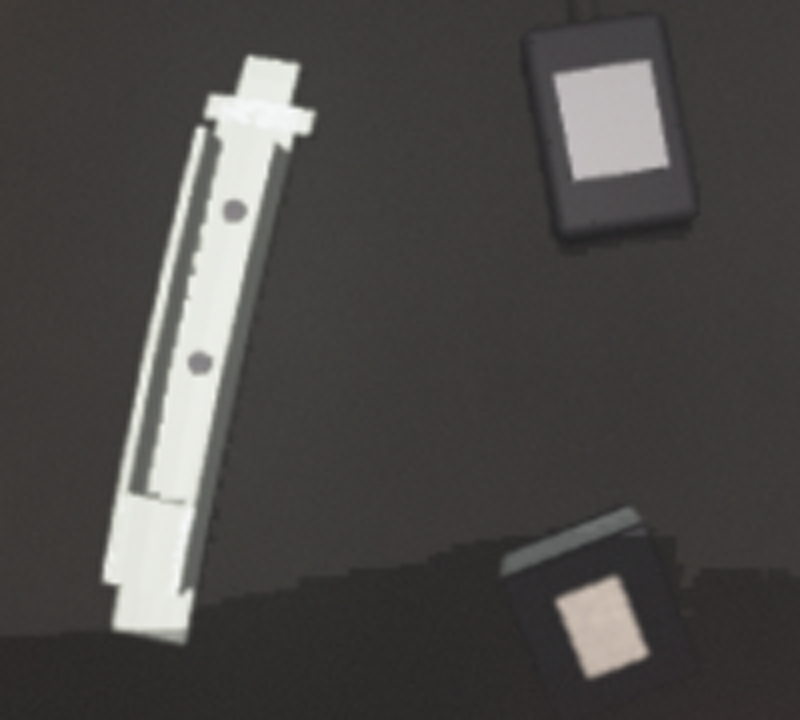

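View pics/c4.png

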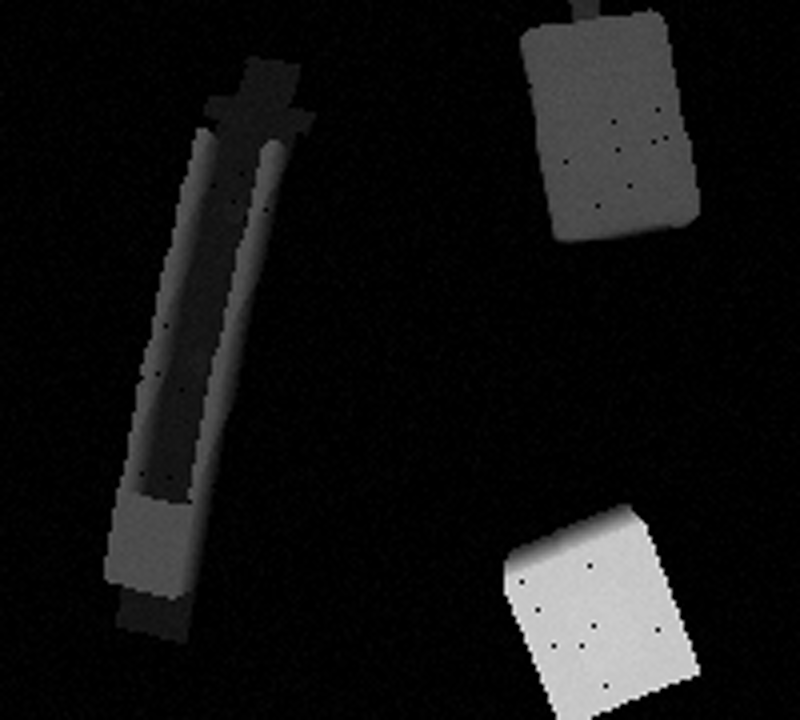

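Relay: (0.608, 0.106), yaw 21.9°, top z 78 mm, size 43×47, which fits. Bar: origin (0.4784, 0.1827), yaw -13.5°, tongue towards +y, flanges 151×27, also fits. Grasping the relay.

Call:
servo_tool([
  [0.003, 0.009, 0.04],
  [0.006, 0.018, 0.08],
  [0.006, 0.018, 0.11],
  [0.006, 0.018, 0.15],
  [0.006, 0.018, 0.18],
  [0.006, 0.018, 0.21],
  [0.006, 0.018, 0.225],
  [0.006, 0.018, 0.234],
  [0.006, 0.018, 0.234],
  [0.006, 0.018, 0.234],
  [0.006, 0.018, 0.234],
], roll=[-0.13, -0.27, -0.38, -0.38, -0.38, -0.38, -0.38, -0.38, -0.38, -0.38, -0.38], grip=[0, 0, 0, 0, 0, 0, 0, 0, 0, 0, 0], newtons=35)

```text
t: 1.8
ee_pos: [0.6089, 0.1061, 0.0312]
orientation: [179.9, 0.0, 111.8]
force: [0.2, -0.2, -0.2]
grip_width: 0.091
```

Call:
servo_tool([
  [0, 0, 0],
  [0, 0, 0],
  [0, 0, 0],
  [0, 0, 0],
  [0, 0, 0],
  [0, 0, 0],
  [0, 0, 0],
  [0, 0, 0],
], roll=[0, 0, 0, 0, 0, 0, 0, 0], grip=[255, 255, 255, 255, 255, 255, 255, 255], newtons=35)

```text
t: 2.6
ee_pos: [0.608, 0.106, 0.0299]
orientation: [-180.0, -0.0, 111.8]
force: [0.4, -0.3, 0.3]
grip_width: 0.0439
```

Call:
servo_tool([
  [0, 0, -0.03],
  [0, 0, -0.08],
  [0, 0, -0.13],
  [-0.03, -0.015, -0.17],
  [-0.07, -0.034, -0.21],
  [-0.11, -0.054, -0.24],
  [-0.15, -0.074, -0.26],
  [-0.19, -0.094, -0.27],
  [-0.23, -0.114, -0.27],
  [-0.27, -0.133, -0.27],
  [-0.31, -0.153, -0.27],
  [-0.35, -0.173, -0.27],
  [-0.37, -0.183, -0.27],
  [-0.38, -0.189, -0.27],
  [-0.383, -0.189, -0.27],
  [-0.383, -0.189, -0.27],
  [-0.383, -0.189, -0.27],
], roll=[0, 0, 0, 0, 0.05, 0.1, 0.15, 0.2, 0.25, 0.3, 0.35, 0.4, 0.449, 0.449, 0.449, 0.449, 0.449], grip=[255, 255, 255, 255, 255, 255, 255, 255, 255, 255, 255, 255, 255, 255, 255, 255, 255])

```text
t: 4.3
ee_pos: [0.5748, -0.3186, 0.2999]
orientation: [-180.0, -0.0, 86.1]
force: [0.2, -0.5, -1.0]
grip_width: 0.0441
```

```bash
python3 - <<'E'
from h import *
p,d,st=snap('wrist','w2'); print(st['t'],st['ee_pos'],st['orientation'],st['force'],st['joint_positions'])
E
```

```text
4.3 [ 0.57479718 -0.31860605  0.29990012] [-1.79993291e+02 -1.30664673e-02  8.61456687e+01] [ 0.21892132 -0.48118193 -0.9821741 ] [-3.10345814e+01  1.29528716e+01  1.01344662e+02  9.39000510e-03
  6.57144036e+01 -2.71841138e+01]
```

View pics/w2.png

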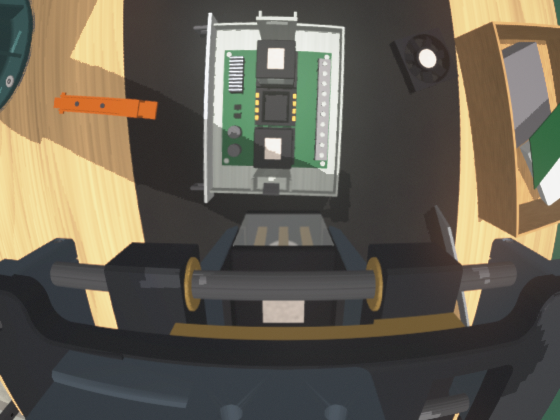

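w2 shows the whole tray: bay relays at (275,60) and (273,148), the empty socket at (276,106), the window bracket at (277,15) and the ledge bracket at (270,185).

```bash
python3 - <<'E'
from h import *
p,d,st=load('w2'); P=cloud('wrist',d,st)
Z=P[...,2];H,W=Z.shape; uu,vv=np.meshgrid(np.arange(W),np.arange(H))
def rect(m,name):
    n,l,s,c=cv2.connectedComponentsWithStats(m.astype(np.uint8)); i=1+np.argmax(s[1:,4]); m=l==i; X=P[m]
    r=cv2.minAreaRect((X[:,:2]*1000).astype(np.float32)); print(name,s[i],len(X),np.nanmedian(X[:,2]).round(4),np.round(r[0],1),np.round(r[1],1),round(r[2],2), (X[:,:2].mean(0)*1000).round(1))
def box(a,b,c,e): return (uu>a)&(uu<b)&(vv>c)&(vv<e)
rect((abs(Z-.1)<.006)&box(245,305,30,90),'top relay')
rect((abs(Z-.1)<.006)&box(245,305,120,172),'bot relay')
rect((abs(Z-.036)<.005)&box(250,300,84,130),'socket')
rect((abs(Z-.016)<.004)&box(215,335,40,175),'board')
rect((Z>.006)&(Z<.05)&box(195,350,15,205),'tray')
rect((Z>.11)&box(240,310,0,30),'winbr')
rect((Z>.1)&box(240,310,170,205),'ledgebr')
crop(p,200,0,350,210,4,'c5'); crop(np.clip(np.nan_to_num(Z)*1800,0,255).astype(np.uint8),200,0,350,210,4,'c6')
E
```

```text
top relay [ 255   40   41   39 1496] 1496 0.1001 [ 574.9 -168. ] [45.8 45.2] 86.02 [ 575.4 -168.6]
bot relay [ 254  128   39   41 1513] 1513 0.1001 [ 565.5 -271.1] [46.2 43.2] 85.47 [ 565.1 -270.8]
socket [254  88  43  42 985] 985 0.0359 [ 569.6 -222. ] [54.5 54.4] 83.97 [ 570.4 -221.8]
board [ 222   50   44  116 2930] 2930 0.014 [ 525.7 -214.8] [165.7  61.2] 85.15 [ 519.8 -218.1]
tray [  196    16   149   187 16097] 16097 0.0149 [ 559.  -217.9] [261.6 205.4] 84.95 [ 563.7 -220.4]
winbr [256  16  42   8 227] 227 0.1215 [ 579.7 -126.1] [ 5.6 44.2] 84.07 [ 580.2 -126.8]
ledgebr [251 176  42  20 631] 631 0.1134 [ 561.8 -311.5] [16.7 44.9] 84.18 [ 561.6 -310.1]
```

View pics/c5.png

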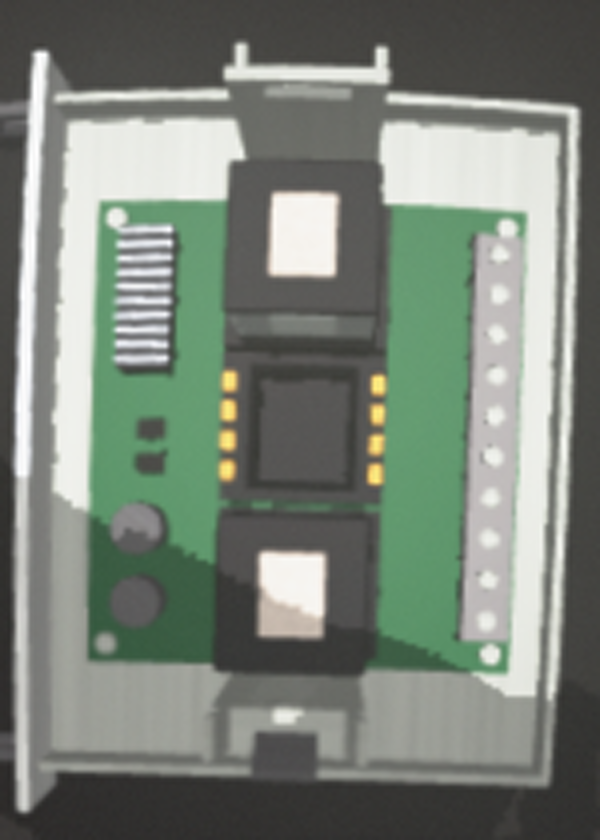

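View pics/c6.png

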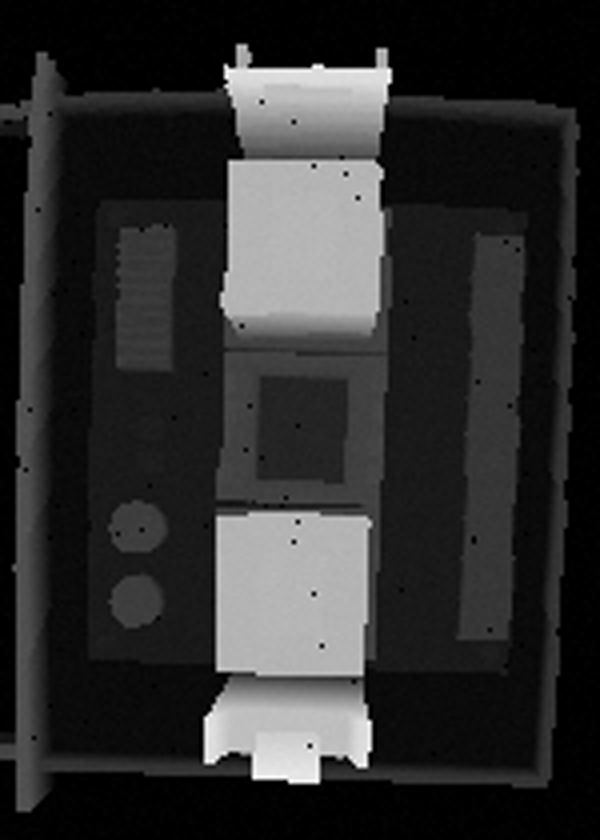

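```bash
python3 - <<'E'
from h import *
p,d,st=load('w2'); P=cloud('wrist',d,st)
Z=P[...,2];H,W=Z.shape; uu,vv=np.meshgrid(np.arange(W),np.arange(H))
# hole floor mask: z lower than 0.03 inside socket
m=(Z<.030)&(Z>.005)&(uu>258)&(uu<294)&(vv>86)&(vv<128)
n,l,s,c=cv2.connectedComponentsWithStats(m.astype(np.uint8)); i=1+np.argmax(s[1:,4]); m=l==i
print(s[i],np.nanmedian(Z[m]))
q=onplane('wrist',np.stack([uu[m],vv[m]],1),.033,st)
r=cv2.minAreaRect((q[:,:2]*1000).astype(np.float32)); print('hole@.033',r)
# labels of fixed relays (bright) as check
g=cv2.cvtColor(p,cv2.COLOR_BGR2GRAY)
for a,b,cc,e in [(262,290,42,75),(258,288,130,165)]:
    mm=(abs(Z-.1)<.006)&(g>95)&(uu>a)&(uu<b)&(vv>cc)&(vv<e)
    q=onplane('wrist',np.stack([uu[mm],vv[mm]],1),.1,st); print('label',q.mean(0),mm.sum())
# held relay yaw and position, label
mm=(g>120)&(uu>255)&(uu<312)&(vv>295)&(vv<330); print(cv2.minAreaRect(np.argwhere(mm)[:,::-1].astype(np.float32)))
# relay tops with tighter z
for a,b,cc,e in [(245,305,30,90),(245,305,120,172)]:
    mm=(abs(Z-.1)<.0025)&(uu>a)&(uu<b)&(vv>cc)&(vv<e)
    q=onplane('wrist',np.stack([uu[mm],vv[mm]],1),.1,st);r=cv2.minAreaRect((q[:,:2]*1000).astype(np.float32));print(r)
E
```

```text
[264  94  23  27 586] 0.020068036708678266
hole@.033 ((569.8221435546875, -220.10311889648438), (35.17816925048828, 29.25603675842285), 85.89631652832031)
label [ 0.57537959 -0.16748838  0.1       ] 433
label [ 0.56512638 -0.2707307   0.1       ] 404
((283.0, 311.0), (22.0, 40.0), 90.0)
((575.0256958007812, -168.2730712890625), (45.49944305419922, 44.85672378540039), 85.69969940185547)
((565.572265625, -270.99005126953125), (45.99067687988281, 42.98480987548828), 85.5584487915039)
```

Tray centre is about (0.5702, -0.2198) with yaw -5.3°. The hole measures 35×29 at (0.5698, -0.2201) and agrees with the midpoint of the fixed relays. I'll move above it and settle.

Call:
servo_tool([
  [0.03, -0.004, 0.03],
  [0.06, -0.008, 0.07],
  [0.09, -0.011, 0.11],
  [0.098, -0.0113, 0.14],
  [0.0983, -0.0113, 0.155],
  [0.0983, -0.0113, 0.155],
  [0.0983, -0.0113, 0.155],
  [0.0983, -0.0113, 0.155],
], roll=[0.024, 0.024, 0.024, 0.024, 0.024, 0.024, 0.024, 0.024], grip=[255, 255, 255, 255, 255, 255, 255, 255])

```text
t: 5.15
ee_pos: [0.5712, -0.2219, 0.1467]
orientation: [179.9, 0.0, 84.6]
force: [0.3, -0.6, -1.6]
grip_width: 0.0439
```

```bash
python3 - <<'E'
from h import *
p,d,st=snap('wrist','w3'); print(st['t'],st['ee_pos'],st['orientation'],st['force'])
q,d2,_=snap('side','s3'); crop(q,240,180,420,340,3,'c7')
E
```

```text
5.15 [ 0.57115131 -0.22191134  0.14674991] [1.79855560e+02 4.72397675e-02 8.46433395e+01] [ 0.33584439 -0.57255687 -1.63968054]
```

View pics/w3.png

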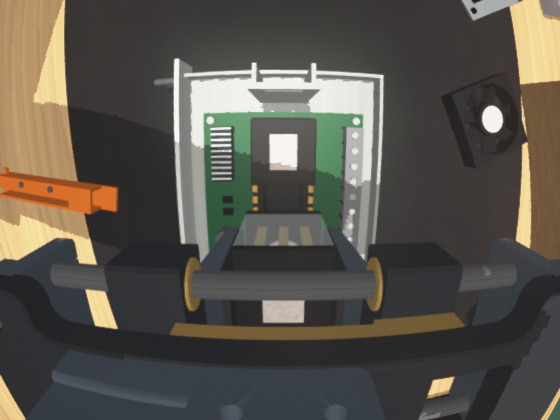

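View pics/c7.png

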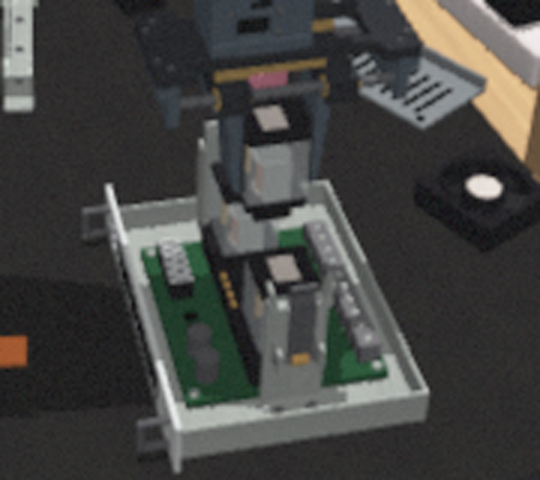

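```bash
python3 - <<'E'
from h import *
st=env.read_state(); print(st['t'],st['ee_pos'],st['orientation'])
p,d,s=load('w3'); P=cloud('wrist',d,s); Z=P[...,2];H,W=Z.shape; uu,vv=np.meshgrid(np.arange(W),np.arange(H))
mm=(abs(Z-.1)<.004)&(uu>235)&(uu<330)&(vv>110)&(vv<205)
X=P[mm]; r=cv2.minAreaRect((X[:,:2]*1000).astype(np.float32)); print(r, X[:,2].mean())
mm=(Z>.118)&(Z<.13)&(uu>235)&(uu<330)&(vv>60)&(vv<110)
X=P[mm]; r=cv2.minAreaRect((X[:,:2]*1000).astype(np.float32)); print(r,len(X))
E
```

```text
5.25 [ 0.57079107 -0.22170441  0.14636765] [1.79883994e+02 3.89074618e-02 8.46427637e+01]
((575.5847778320312, -167.74166870117188), (45.76313781738281, 44.3066291809082), 84.75497436523438) 0.10016978686501714
((579.6775512695312, -126.02446746826172), (4.390103816986084, 44.01668167114258), 83.99970245361328) 560
```

Call:
servo_tool([
  [0, 0.0005, 0],
  [0, 0.0005, 0.01],
  [0, 0.0005, 0.02],
  [0, 0.0005, 0.03],
  [0, 0.0005, 0.04],
  [0, 0.0005, 0.05],
  [0, 0.0005, 0.06],
  [0, 0.0005, 0.068],
  [0, 0.0005, 0.074],
  [0, 0.0005, 0.074],
  [0, 0.0005, 0.074],
], roll=[0, 0, 0, 0, 0, 0, 0, 0, 0, 0, 0], grip=[255, 255, 255, 255, 255, 255, 255, 255, 255, 255, 255])

```text
t: 6.35
ee_pos: [0.5707, -0.2211, 0.071]
orientation: [180.0, 0.0, 84.7]
force: [-0.0, 0.7, -2.3]
grip_width: 0.0439
```

Call:
servo_tool([
  [0.001, 0, 0.002],
  [0.001, 0, 0.004],
  [0.001, 0, 0.007],
  [0.001, 0, 0.01],
  [0.001, 0, 0.013],
  [0.001, 0, 0.016],
  [0.001, 0, 0.018],
  [0.001, 0, 0.019],
  [0.001, 0, 0.019],
  [0.001, 0, 0.019],
], roll=[0, 0, 0, 0, 0, 0, 0, 0, 0, 0], grip=[255, 255, 255, 255, 255, 255, 255, 255, 255, 255])

```text
t: 7.35
ee_pos: [0.5707, -0.22, 0.0519]
orientation: [180.0, 0.0, 84.7]
force: [0.1, 0.7, -0.7]
grip_width: 0.0432
```

Call:
servo_tool([
  [0, 0, 0.002],
  [0, 0, 0.004],
  [0, 0, 0.005],
  [0, 0, 0.005],
], roll=[0, 0, 0, 0], grip=[255, 255, 255, 255])

```text
t: 7.75
ee_pos: [0.5708, -0.2204, 0.0497]
orientation: [-180.0, 0.0, 84.7]
force: [-20.5, 4.0, 49.0]
grip_width: 0.0437
```

Firm contact at the expected depth. I'll release, lift and check.

Call:
servo_tool([
  [0, 0, -0.004],
  [0, 0, -0.004],
  [0, 0, -0.004],
  [0, 0, -0.004],
  [0, 0, -0.004],
  [0, 0, -0.004],
  [0, 0, -0.02],
  [0, 0, -0.06],
  [0, 0, -0.11],
  [0, 0, -0.16],
  [0, 0, -0.2],
  [0, 0, -0.2],
  [0, 0, -0.2],
], roll=[0, 0, 0, 0, 0, 0, 0, 0, 0, 0, 0, 0, 0], grip=[255, 0, 0, 0, 0, 0, 0, 0, 0, 0, 0, 0, 0])

```text
t: 9.05
ee_pos: [0.5709, -0.2201, 0.2487]
orientation: [179.9, 0.0, 84.7]
force: [-0.2, -0.1, -0.2]
grip_width: 0.0915
```

```bash
python3 - <<'E'
from h import *
p,d,st=snap('wrist','w4'); print(st['t'],st['ee_pos'],st['orientation'],st['force'],st['grip_width'])
q,d2,_=snap('side','s4'); crop(q,240,180,420,340,3,'c8')
Q=cloud('side',d2); m=(abs(Q[...,2]-.1)<.012)&(Q[...,0]>.54)&(Q[...,0]<.61)&(Q[...,1]>-.25)&(Q[...,1]<-.19)
print(Q[m].mean(0),m.sum(), np.nanpercentile(Q[m][:,2],[10,50,90]))
E
```

```text
9.05 [ 0.57093194 -0.22012162  0.24867786] [1.79861463e+02 4.57627530e-02 8.46742155e+01] [-0.20463705 -0.09882911 -0.20949935] 0.09145642662746016
[ 0.57078509 -0.22132129  0.09973989] 382 [0.09619066 0.1001765  0.1023829 ]
```

View pics/w4.png

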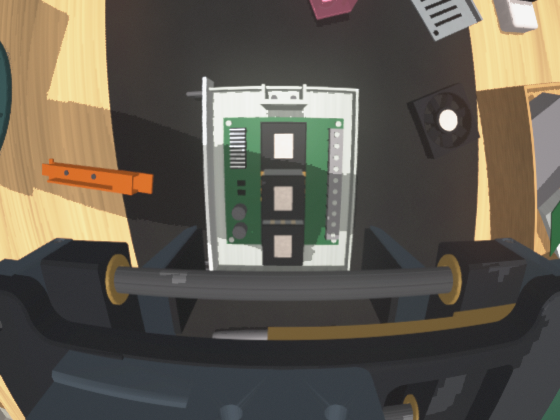

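View pics/c8.png

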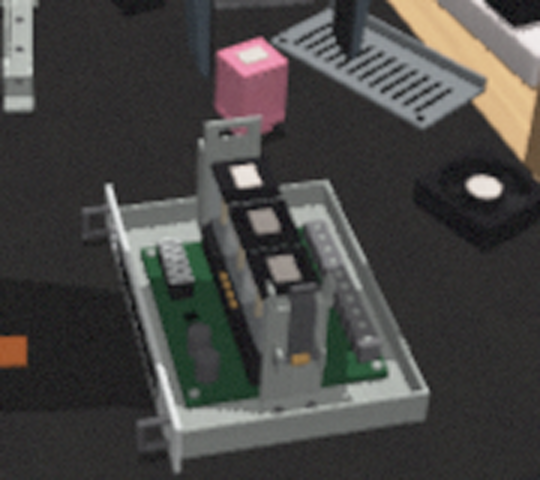

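The relay is home: top at 100 mm and upright between its neighbours. Now the bar. I'll grip it at bar y ≈ -60, around the thumb plate, so the tongue end can stay low while the plain end is raised.

Call:
servo_tool([
  [0.04, -0.017, 0],
  [0.085, -0.035, 0],
  [0.13, -0.054, 0],
  [0.175, -0.073, 0.02],
  [0.22, -0.091, 0.05],
  [0.265, -0.11, 0.08],
  [0.3, -0.124, 0.11],
  [0.325, -0.135, 0.14],
  [0.333, -0.138, 0.17],
  [0.333, -0.138, 0.2],
  [0.333, -0.138, 0.22],
  [0.333, -0.138, 0.234],
  [0.333, -0.138, 0.2415],
  [0.333, -0.138, 0.2415],
  [0.333, -0.138, 0.2415],
  [0.333, -0.138, 0.2415],
], roll=[0, 0.02, 0.04, 0.06, 0.08, 0.1, 0.12, 0.142, 0.142, 0.142, 0.142, 0.142, 0.142, 0.142, 0.142, 0.142], grip=[0, 0, 0, 0, 0, 0, 0, 0, 0, 0, 0, 0, 0, 0, 0, 0])

```text
t: 10.75
ee_pos: [0.4646, 0.1244, 0.0061]
orientation: [180.0, -0.0, 76.5]
force: [0.4, 0.4, 0.1]
grip_width: 0.091
```

```bash
python3 - <<'E'
from h import *
p,d,st=snap('wrist','w5'); print(st['t'],st['ee_pos'],st['orientation'],st['force'],st['grip_width'])
E
```

```text
10.75 [0.46455177 0.12440776 0.00605013] [ 1.79953301e+02 -2.23093159e-02  7.65272191e+01] [0.40428626 0.36102257 0.08563971] 0.09103925081485054
```

View pics/w5.png

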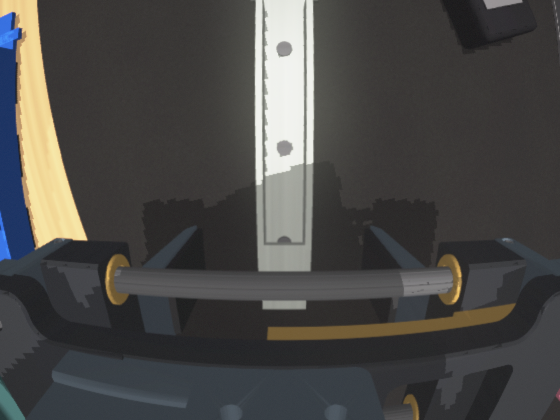

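The bar is centred between the fingers and parallel to the tool. I'll check its lengthwise position from the thumb-plate edge at about row 243.

```bash
python3 - <<'E'
from h import *
p,d,st=load('w5')
Rw=Ro.from_euler('xyz',st['orientation'],degrees=True).as_matrix()
def tool(X): return ((X-st['ee_pos'])@Rw*1000).round(1)
print('plate edge -45 (top z.030)',tool(onplane('wrist',[[284,243]],.030,st)))
print('holes at z.008',tool(onplane('wrist',[[284,49],[284,148]],.008,st)))
print('flange edges z.03',tool(onplane('wrist',[[257,60],[313,60],[256,200],[311,200]],.030,st)))
E
```

```text
plate edge -45 (top z.030) [[ 16.3  -0.2 -23.9]]
holes at z.008 [[112.3  -0.3  -1.9]
 [ 60.1  -0.2  -1.9]]
flange edges z.03 [[101.8 -12.4 -23.9]
 [101.9  12.6 -23.9]
 [ 37.5 -13.2 -23.9]
 [ 37.5  12.3 -23.9]]
```

Call:
servo_tool([
  [0, 0, 0],
  [0, 0, 0],
  [0, 0, 0],
  [0, 0, 0],
  [0, 0, 0],
  [0, 0, 0],
  [0, 0, 0],
  [0, 0, 0],
  [0, 0, 0],
], roll=[0, 0, 0, 0, 0, 0, 0, 0, 0], grip=[255, 255, 255, 255, 255, 255, 255, 255, 255], newtons=4)

```text
t: 11.7
ee_pos: [0.4642, 0.1244, 0.0054]
orientation: [180.0, 0.0, 76.5]
force: [0.5, -1.0, -0.7]
grip_width: 0.026
```

Bar y = -60 is exactly at the TCP: the holes fall at tool x 60 and 112. I'll raise the plain end with a light grip so the bar pivots in the pads, then tighten.

Call:
servo_tool([
  [0.001, 0, -0.005],
  [0.002, 0, -0.01],
  [0.003, 0, -0.016],
  [0.004, 0, -0.022],
  [0.006, 0, -0.029],
  [0.008, 0, -0.036],
  [0.011, 0, -0.043],
  [0.013, 0, -0.049],
  [0.015, 0, -0.053],
  [0.017, 0, -0.057],
  [0.017, 0, -0.057],
  [0.017, 0, -0.057],
], roll=[0, 0, 0, 0, 0, 0, 0, 0, 0, 0, 0, 0], grip=[255, 255, 255, 255, 255, 255, 255, 255, 255, 255, 255, 255], newtons=6)

```text
t: 12.9
ee_pos: [0.4683, 0.141, 0.0625]
orientation: [180.0, -0.0, 76.5]
force: [1.2, 0.8, -1.0]
grip_width: 0.0261
```

Call:
servo_tool([
  [0, 0, 0],
  [0, 0, 0],
  [0, 0, 0],
], roll=[0, 0, 0], grip=[255, 255, 255], newtons=60)

```text
t: 13.2
ee_pos: [0.4682, 0.1409, 0.0624]
orientation: [-180.0, -0.0, 76.5]
force: [0.8, 1.0, -0.7]
grip_width: 0.0259
```

```bash
python3 - <<'E'
from h import *
p,d,st=snap('wrist','w6'); print(st['t'],st['ee_pos'],st['orientation'],st['force'],st['grip_width'])
q,d2,_=snap('side','s6'); crop(q,200,100,360,240,4,'c9')
E
```

```text
13.2 [0.46818327 0.14090334 0.06236342] [-1.79997830e+02 -2.34820046e-03  7.65265447e+01] [ 0.82303493  1.00338161 -0.73477904] 0.025865068534886102
```

View pics/w6.png

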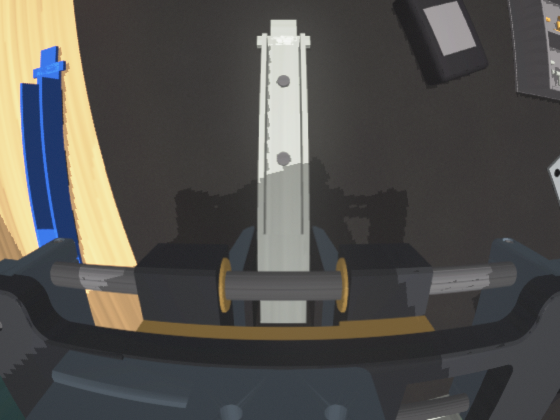

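View pics/c9.png

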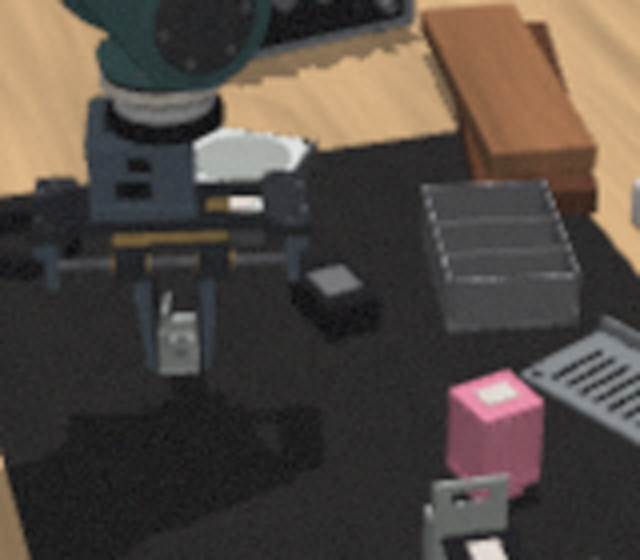

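The bar is tilted, with the tongue tip down at (284,22) in the image. I'll measure the tilt and the tongue tip in the tool frame.

```bash
cat > barpose.py <<'E'
from h import *
import sys
def bp(name):
    p,d,st=load(name); P=cloud('wrist',d,st)
    Rw=Ro.from_euler('xyz',st['orientation'],degrees=True).as_matrix()
    T=(P-st['ee_pos'])@Rw*1000
    uu,vv=np.meshgrid(np.arange(560),np.arange(420)); g=cv2.cvtColor(p,cv2.COLOR_BGR2GRAY)
    m=(abs(T[...,1])<7)&(vv<225)&(T[...,0]>25)&(T[...,0]<175)&(T[...,2]<90)&(T[...,2]>-40)
    X=T[m]; 
    for _ in range(4):
        c=np.polyfit(X[:,0],X[:,2],1); r=X[:,2]-np.polyval(c,X[:,0]); X=X[abs(r)<max(2.5*r.std(),1)]
    th=np.degrees(np.arctan(c[0])); xt=X[:,0].max()
    print('tilt deg',th.round(2),'top face z(tool) at x=0:',c[1].round(1),'resid',r.std().round(2),'n',len(X),'x max',xt.round(1),'z there',np.polyval(c,xt).round(1))
    # lateral: bright band per x bin
    for a in range(40,170,20):
        mm=(abs(T[...,0]-a)<3)&(abs(T[...,1])<22)&(abs(T[...,2]-np.polyval(c,a))<26)&(T[...,2]-np.polyval(c,a)<6)&(vv<235)
        y=T[...,1][mm]
        if len(y): print(a,np.percentile(y,[1,99]).round(1),len(y))
    return T
if __name__=='__main__': bp(sys.argv[1])
E
python3 barpose.py w6
```

```text
tilt deg 21.66 top face z(tool) at x=0: -0.7 resid 0.71 n 4267 x max 165.8 z there 65.2
40 [-13.4  12. ] 563
60 [-13.3  11.8] 503
80 [-13.7  12.2] 499
100 [-13.2  12.2] 410
120 [-13.2  11.7] 329
140 [-17.9  19.9] 188
160 [-21.7  21.4] 452
```

Tilt is about 21.7° with the tip on the table; my pivot model agrees to within a millimetre or two. Carrying it over the tray.

Call:
servo_tool([
  [0, 0, -0.02],
  [0, 0, -0.05],
  [0, 0, -0.09],
  [-0.02, 0.01, -0.12],
  [-0.05, 0.024, -0.145],
  [-0.085, 0.041, -0.158],
  [-0.12, 0.058, -0.158],
  [-0.16, 0.077, -0.158],
  [-0.2, 0.096, -0.158],
  [-0.24, 0.115, -0.158],
  [-0.28, 0.135, -0.158],
  [-0.32, 0.154, -0.158],
  [-0.35, 0.168, -0.158],
  [-0.38, 0.183, -0.158],
  [-0.395, 0.19, -0.158],
  [-0.403, 0.194, -0.158],
  [-0.406, 0.195, -0.158],
  [-0.406, 0.195, -0.158],
  [-0.406, 0.195, -0.158],
  [-0.406, 0.195, -0.158],
], roll=[0, 0, 0, 0, -0.02, -0.04, -0.06, -0.08, -0.1, -0.12, -0.141, -0.141, -0.141, -0.141, -0.141, -0.141, -0.141, -0.141, -0.141, -0.141], grip=[255, 255, 255, 255, 255, 255, 255, 255, 255, 255, 255, 255, 255, 255, 255, 255, 255, 255, 255, 255])

```text
t: 15.3
ee_pos: [0.5632, -0.2985, 0.2206]
orientation: [-180.0, -0.0, 84.7]
force: [0.7, 0.4, -2.4]
grip_width: 0.0259
```

```bash
python3 - <<'E'
from h import *
p,d,st=snap('wrist','w7'); print(st['t'],st['ee_pos'],st['orientation'],st['force'],st['grip_width'])
q,d2,_=snap('side','s7'); crop(q,230,160,430,340,4,'c10')
E
python3 barpose.py w7
```

```text
15.3 [ 0.56319937 -0.29849536  0.2205539 ] [-1.79998573e+02 -2.02608306e-03  8.46634181e+01] [ 0.6852781   0.39989785 -2.36494994] 0.025876567587455695
tilt deg 21.79 top face z(tool) at x=0: -0.7 resid 0.64 n 4001 x max 149.9 z there 59.3
40 [-13.5  12. ] 572
60 [-13.3  11.8] 512
80 [-13.8  12.2] 495
100 [-13.7  11.6] 401
120 [-13.3  11.7] 350
140 [-9.9  8.1] 186
```

View pics/w7.png

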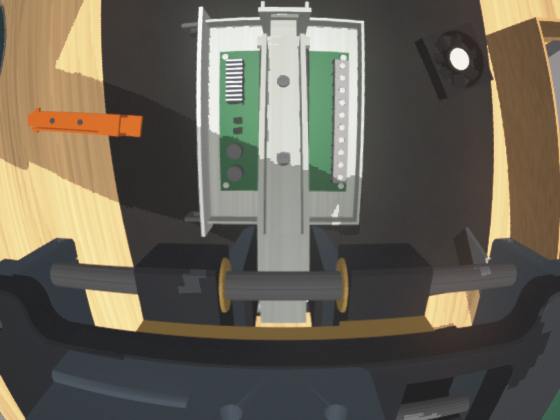

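View pics/c10.png

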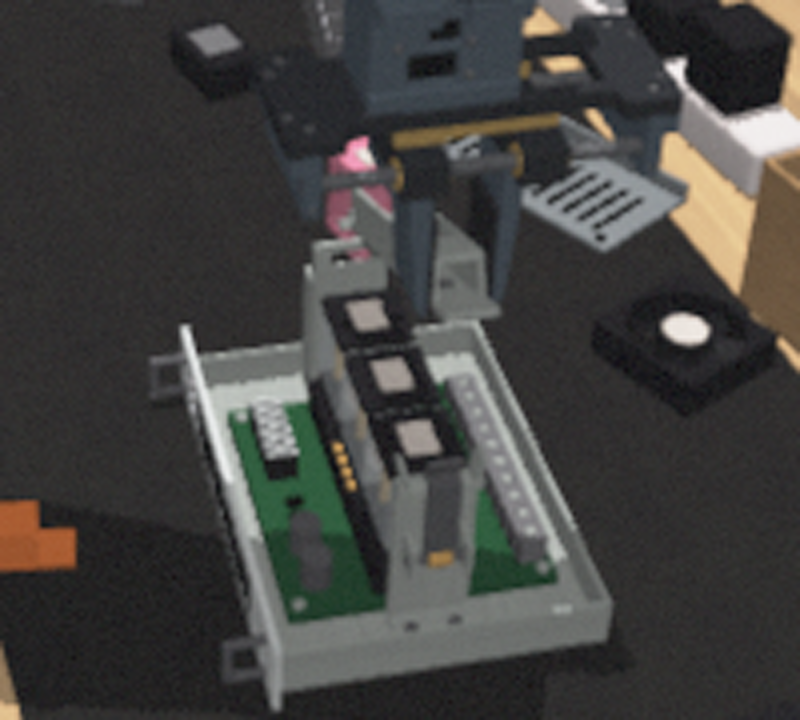

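```bash
python3 - <<'E'
from h import *
p,d,st=load('w7'); P=cloud('wrist',d,st)
Rw=Ro.from_euler('xyz',st['orientation'],degrees=True).as_matrix()
T=(P-st['ee_pos'])@Rw*1000
uu,vv=np.meshgrid(np.arange(560),np.arange(420))
m=(P[...,2]>.117)&(P[...,2]<.13)&(vv<30)&(uu>240)&(uu<330)&(T[...,0]>155)
n,l,s,c=cv2.connectedComponentsWithStats(m.astype(np.uint8)); i=1+np.argmax(s[1:,4]);m=l==i
X=T[m]; print(s[i],np.percentile(X,[2,50,98],axis=0).round(1)); print(cv2.minAreaRect(X[:,:2].astype(np.float32)))
for nm,bx in [('relaytop',(240,330,30,225))]:
    m=(abs(P[...,2]-.1)<.006)&(uu>bx[0])&(uu<bx[1])&(vv>bx[2])&(vv<bx[3]); print(nm,m.sum(),np.median(P[m][:,2]))
crop(p,200,0,360,70,5,'c11')
E
```

```text
[258   7  53   8 339] [[170.7 -21.   97.3]
 [172.6   0.7  99. ]
 [175.6  20.9 103.4]]
((173.11427307128906, -0.1616802215576172), (43.5736198425293, 6.031772613525391), 89.45586395263672)
relaytop 212 0.09950891360800615
```

View pics/c11.png

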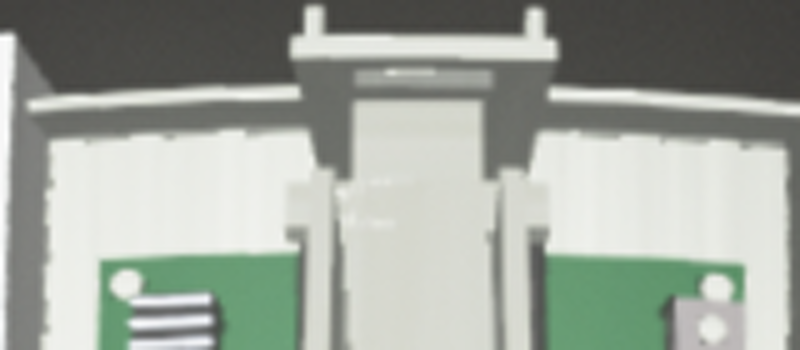

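The tongue centre sits about 0.8 mm to the tool's -y side of the window centre, and lengthwise and height agree with the model. I'll shift, descend and stop with the tip at the window mouth.

Call:
servo_tool([
  [0, 0.0008, 0.01],
  [0, 0.0008, 0.022],
  [0, 0.0008, 0.032],
  [-0.001, 0.0008, 0.0386],
  [0.004, 0.0008, 0.0406],
  [0.009, 0.0008, 0.0426],
  [0.014, 0.0008, 0.0446],
  [0.019, 0.0008, 0.0466],
  [0.019, 0.0008, 0.0466],
  [0.019, 0.0008, 0.0466],
  [0.019, 0.0008, 0.0466],
], roll=[0, 0, 0, 0, 0, 0, 0, 0, 0, 0, 0], grip=[255, 255, 255, 255, 255, 255, 255, 255, 255, 255, 255])

```text
t: 16.5
ee_pos: [0.566, -0.2806, 0.1741]
orientation: [180.0, 0.0, 84.6]
force: [-0.2, 0.6, -2.1]
grip_width: 0.0258
```

```bash
python3 - <<'E'
from h import *
p,d,st=snap('wrist','w8'); print(st['t'],st['ee_pos'],st['orientation'],st['force'],st['grip_width'])
crop(p,200,0,360,110,5,'c12')
q,d2,_=snap('side','s8'); crop(q,280,190,400,290,6,'c13')
P=cloud('wrist',d,st);Rw=Ro.from_euler('xyz',st['orientation'],degrees=True).as_matrix()
T=(P-st['ee_pos'])@Rw*1000
uu,vv=np.meshgrid(np.arange(560),np.arange(420))
m=(P[...,2]>.117)&(P[...,2]<.13)&(vv<70)&(uu>235)&(uu<335)&(T[...,0]>150.5)
n,l,s,c=cv2.connectedComponentsWithStats(m.astype(np.uint8)); i=1+np.argmax(s[1:,4]);m=l==i
X=T[m]; print(s[i],np.percentile(X,[2,50,98],axis=0).round(1)); print(cv2.minAreaRect(X[:,:2].astype(np.float32)))
E
python3 barpose.py w8
```

```text
16.5 [ 0.56595886 -0.2806185   0.17408111] [1.79979477e+02 1.13813481e-02 8.46187087e+01] [-0.21375983  0.59277435 -2.05651573] 0.02576245415945182
[251   7  65   9 490] [[152.9 -22.2  50.7]
 [154.5  -0.9  52.5]
 [157.6  20.5  56.6]]
((155.25140380859375, -0.8603324890136719), (5.0324273109436035, 44.2644157409668), 0.522457480430603)
tilt deg 21.81 top face z(tool) at x=0: -0.7 resid 0.68 n 4021 x max 149.9 z there 59.3
40 [-13.5  12. ] 570
60 [-13.3  11.8] 512
80 [-13.8  12.2] 490
100 [-13.3  11.6] 405
120 [-13.2  11.7] 345
140 [-9.9  8.1] 187
160 [-19.2  20.9] 55
```

View pics/c12.png

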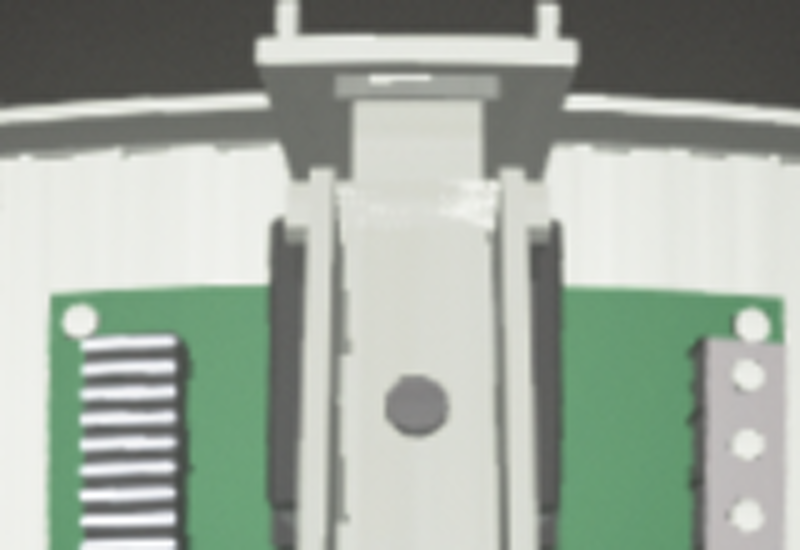

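View pics/c13.png

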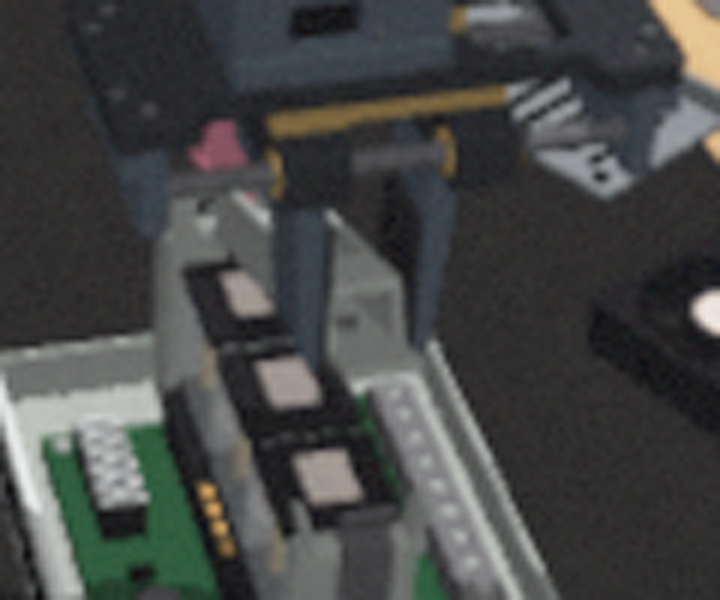

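The tongue (x≈418) and window (x≈417) line up in the crop. Inserting along the bar's axis.

Call:
servo_tool([
  [0.003, 0, 0.001],
  [0.006, 0, 0.0022],
  [0.009, 0, 0.0034],
  [0.012, 0, 0.0046],
  [0.0155, 0, 0.006],
  [0.0155, 0, 0.006],
  [0.0155, 0, 0.006],
], roll=[0, 0, 0, 0, 0, 0, 0], grip=[255, 255, 255, 255, 255, 255, 255])

```text
t: 17.3
ee_pos: [0.5673, -0.265, 0.1678]
orientation: [-180.0, 0.0, 84.6]
force: [-0.3, -1.1, -1.3]
grip_width: 0.0256
```

```bash
python3 - <<'E'
from h import *
p,d,st=snap('wrist','w9'); print(st['t'],st['ee_pos'],st['orientation'],st['force'],st['grip_width'])
crop(p,200,0,360,110,5,'c14')
q,d2,_=snap('scene','s9'); crop(q,150,200,290,310,5,'c15')
E
python3 barpose.py w9
```

```text
17.3 [ 0.5673098  -0.26496077  0.16782584] [-1.79999219e+02  9.61693025e-04  8.46284249e+01] [-0.28078916 -1.07064908 -1.32281693] 0.025612749331899772
tilt deg 21.79 top face z(tool) at x=0: -0.7 resid 0.67 n 3883 x max 150.0 z there 59.3
40 [-13.5  12. ] 565
60 [-13.3  11.8] 515
80 [-13.8  12.2] 493
100 [-13.3  11.6] 406
120 [-13.3  11.7] 339
140 [-21.4  20.8] 637
```

View pics/c14.png

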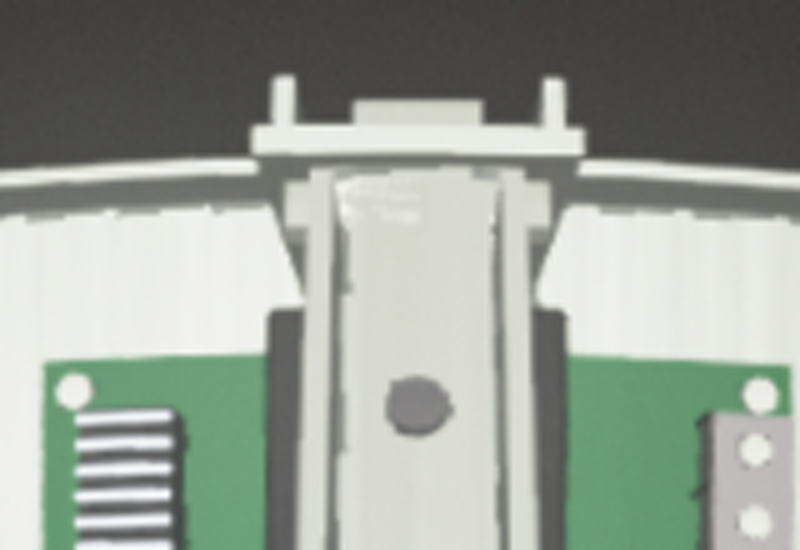

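View pics/c15.png

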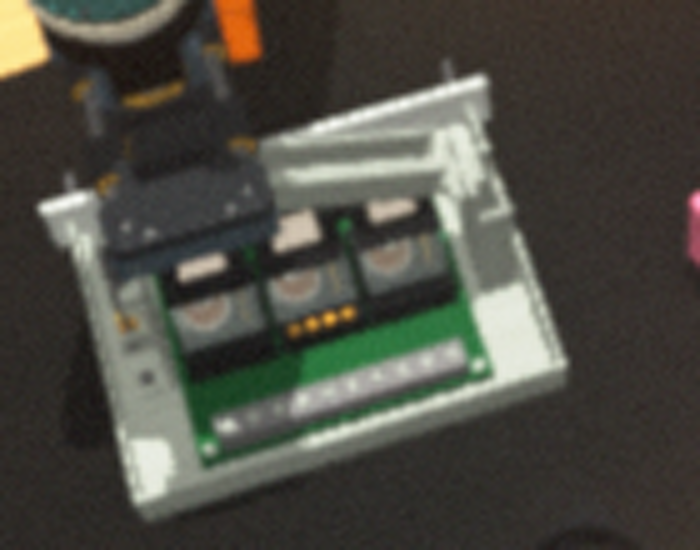

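The tongue is through the window, centred, with no contact force. Next I'll loosen the grip and swing down along the arc to about 6°.

Call:
servo_tool([
  [0, 0, 0],
  [0, 0, 0.001],
  [-0.001, 0, 0.003],
  [-0.002, 0, 0.006],
  [-0.003, 0, 0.009],
  [-0.004, 0, 0.0116],
  [-0.005, 0, 0.0145],
  [-0.006, 0, 0.018],
  [-0.0075, 0, 0.022],
  [-0.0085, 0, 0.026],
  [-0.0095, 0, 0.03],
  [-0.0103, 0, 0.033],
  [-0.011, 0, 0.037],
  [-0.012, 0, 0.041],
  [-0.0125, 0, 0.044],
  [-0.0125, 0, 0.044],
  [-0.0125, 0, 0.044],
], roll=[0, 0, 0, 0, 0, 0, 0, 0, 0, 0, 0, 0, 0, 0, 0, 0, 0], grip=[255, 255, 255, 255, 255, 255, 255, 255, 255, 255, 255, 255, 255, 255, 255, 255, 255], newtons=8)

```text
t: 19.1
ee_pos: [0.566, -0.2774, 0.1237]
orientation: [-180.0, -0.0, 84.6]
force: [0.8, 0.3, -2.7]
grip_width: 0.026
```

```bash
python3 - <<'E'
from h import *
p,d,st=snap('wrist','w10'); print(st['t'],st['ee_pos'],st['orientation'],st['force'],st['grip_width'])
q,d2,_=snap('side','s10'); crop(q,270,190,390,320,5,'c16')
E
python3 barpose.py w10
```

```text
19.1 [ 0.56596916 -0.27741256  0.12367298] [-1.79979766e+02 -7.23349409e-03  8.46175182e+01] [ 0.81910169  0.28325762 -2.71615112] 0.0259921371818857
tilt deg 5.45 top face z(tool) at x=0: -1.3 resid 0.66 n 5198 x max 147.1 z there 12.8
40 [-13.1  11.6] 613
60 [-13.4  12. ] 647
80 [-13.5  12.3] 628
100 [-13.6  12. ] 600
120 [-13.5  11.8] 545
140 [-18.4  16.7] 409
```

View pics/w10.png

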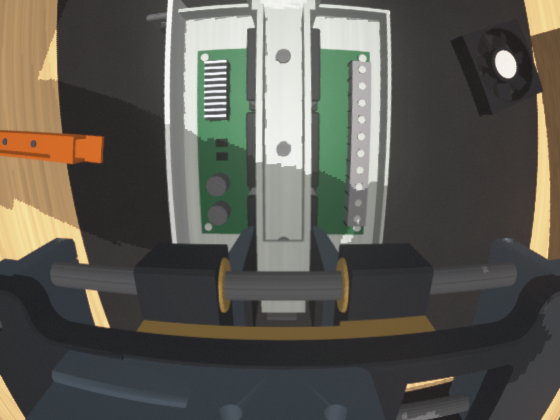

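View pics/c16.png

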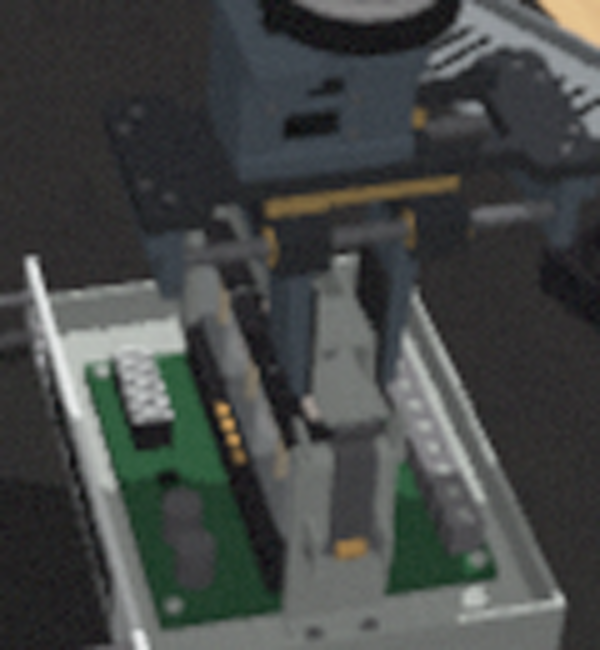

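Tilt is 5.5° and the plain end is right at the catch between the lugs. I'll continue the arc with a firmer grip and press.

Call:
servo_tool([
  [0, 0, 0],
  [-0.0005, 0, 0.003],
  [-0.001, 0, 0.006],
  [-0.0012, 0, 0.009],
  [-0.0015, 0, 0.012],
  [-0.002, 0, 0.0145],
  [-0.002, 0, 0.0165],
  [-0.002, 0, 0.0175],
  [-0.002, 0, 0.0175],
  [-0.002, 0, 0.0175],
], roll=[0, 0, 0, 0, 0, 0, 0, 0, 0, 0], grip=[255, 255, 255, 255, 255, 255, 255, 255, 255, 255], newtons=25)

```text
t: 20.2
ee_pos: [0.5662, -0.2793, 0.1081]
orientation: [-180.0, -0.0, 84.6]
force: [-10.1, 9.7, 28.7]
grip_width: 0.0257
```

```bash
python3 - <<'E'
from h import *
p,d,st=snap('wrist','w11'); print(st['t'],st['ee_pos'],st['orientation'],st['force'],st['grip_width'])
q,d2,_=snap('side','s11'); crop(q,270,190,390,320,5,'c17')
E
python3 barpose.py w11
```

```text
20.2 [ 0.56615493 -0.27931248  0.10806058] [-1.79989172e+02 -2.79839467e-02  8.46029092e+01] [-10.14392342   9.68796456  28.69274653] 0.025677503614500514
tilt deg 0.07 top face z(tool) at x=0: -1.9 resid 0.66 n 5516 x max 141.3 z there -1.8
40 [-13.2  11.8] 631
60 [-13.4  11.9] 691
80 [-13.2  11.8] 671
100 [-13.3  12.2] 662
120 [-13.4  12.3] 619
140 [-10.8   9.4] 251
```

View pics/c17.png

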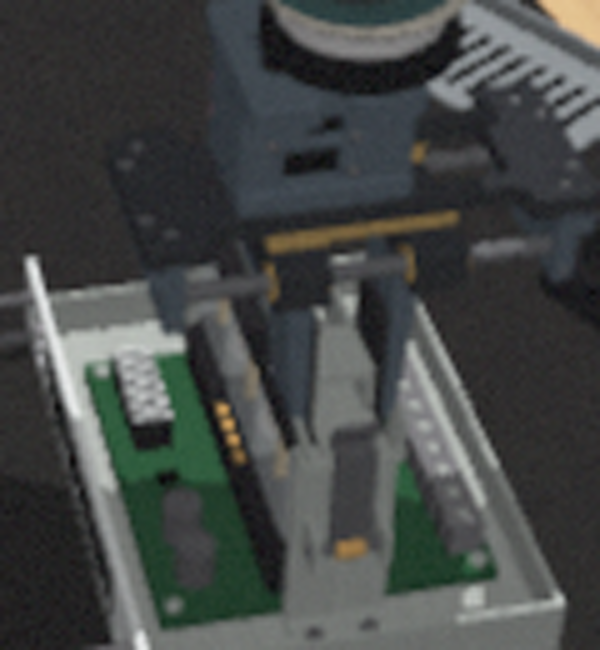

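The bar is level and bottomed with 29 N of reaction. Now release, lift and inspect.

Call:
servo_tool([
  [0, 0, -0.002],
  [0, 0, -0.002],
  [0, 0, -0.002],
  [0, 0, -0.002],
  [0, 0, -0.002],
  [0, 0, -0.002],
  [0, 0, -0.03],
  [0, 0, -0.07],
  [-0.02, 0, -0.11],
  [-0.04, 0, -0.15],
  [-0.05, 0, -0.17],
  [-0.05, 0, -0.17],
  [-0.05, 0, -0.17],
], roll=[0, 0, 0, 0, 0, 0, 0, 0, 0, 0, 0, 0, 0], grip=[255, 0, 0, 0, 0, 0, 0, 0, 0, 0, 0, 0, 0])

```text
t: 21.6
ee_pos: [0.5609, -0.3291, 0.2758]
orientation: [-180.0, -0.0, 84.6]
force: [-0.6, 0.3, -0.6]
grip_width: 0.0916
```

```bash
python3 - <<'E'
from h import *
p,d,st=snap('wrist','w12'); print(st['t'],st['ee_pos'],st['orientation'],st['force'],st['grip_width'])
q,d2,_=snap('side','s12'); crop(q,270,190,390,320,5,'c18')
crop(p,180,0,380,240,3,'c19')
P=cloud('wrist',d,st); tc=np.array([.5708,-.2196,0]); a=np.radians(-5.4); Rt=np.array([[np.cos(a),-np.sin(a),0],[np.sin(a),np.cos(a),0],[0,0,1]])
for nm,PP in (('wrist',P),('side',cloud('side',d2))):
    L=(PP-tc)@Rt*1000
    for y in (-93,-90,-86,-60,-30,0,30,60,85,100):
        m=(abs(L[...,1]-y)<2)&(abs(L[...,0])<7)&(L[...,2]>85)&(L[...,2]<150)
        if m.sum()>3: print(nm,y,m.sum(),np.percentile(L[...,2][m],[10,50,90]).round(1))
L=(P-tc)@Rt*1000
m=(abs(L[...,2]-132)<5)&(abs(L[...,0])<20)&(abs(L[...,1])<80)
X=L[m]; print('flanges',cv2.minAreaRect(X[:,:2].astype(np.float32)),np.median(X[:,2]))
E
```

```text
21.6 [ 0.56092874 -0.3291217   0.27580154] [-1.79987952e+02 -8.92307442e-03  8.45907059e+01] [-0.60211679  0.30497861 -0.59796949] 0.09163642666360823
wrist -93 69 [115.7 118.8 121.2]
wrist -90 66 [109.4 113.5 116.2]
wrist -86 48 [109.  110.  110.9]
wrist -60 56 [130.8 131.9 132.8]
wrist -30 56 [109.  109.9 110.8]
wrist 0 55 [109.2 111.  112.6]
wrist 30 55 [109.  109.9 110.8]
wrist 60 47 [108.8 110.  111.2]
wrist 85 45 [108.8 109.8 110.8]
side -93 10 [112.5 113.5 115.6]
side -90 4 [86.  88.8 93. ]
side -60 16 [109.5 121.5 132.3]
side 0 6 [110.  111.6 113.2]
flanges ((0.13747024536132812, 0.58685302734375), (26.147502899169922, 149.59532165527344), 0.09594704210758209) 131.9268885114492
```

View pics/c18.png

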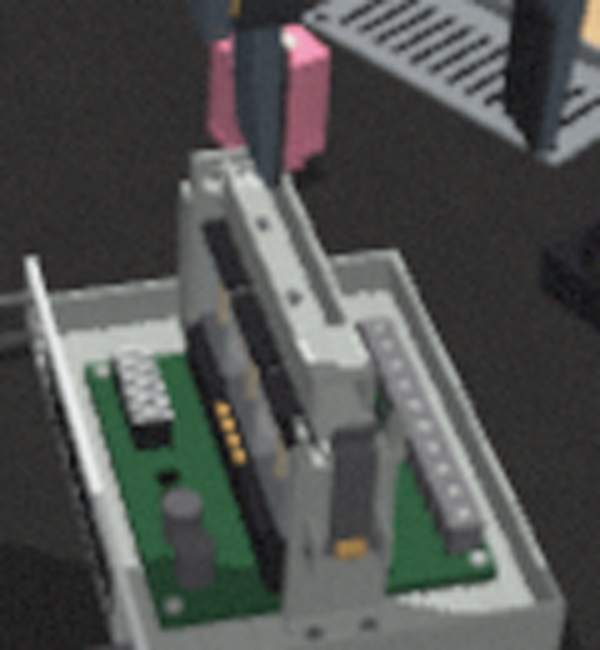

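View pics/c19.png

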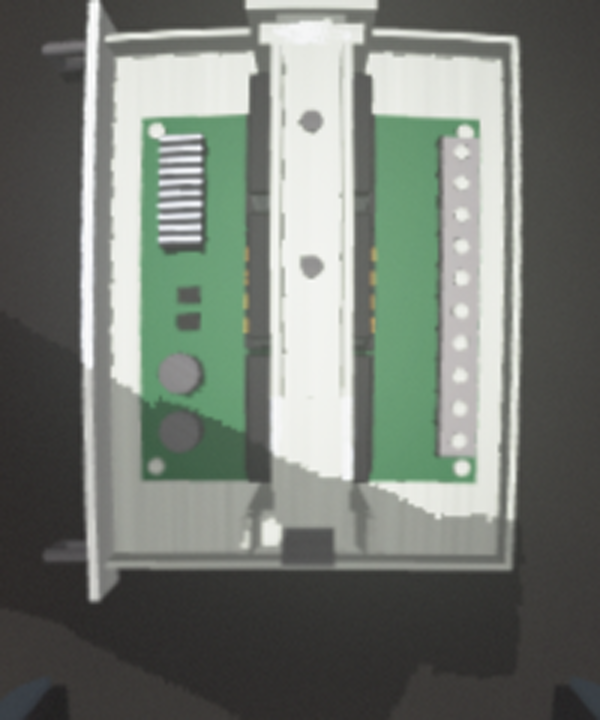

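The bar reads level: base top at 110 mm along its length, flanges centred at (0.1, 0.6) mm, top at 132 mm. As a last check I'll compare the catch slope with its resting profile from before (w2).

```bash
python3 - <<'E'
from h import *
tc=np.array([.5708,-.2196,0]); a=np.radians(-5.4); Rt=np.array([[np.cos(a),-np.sin(a),0],[np.sin(a),np.cos(a),0],[0,0,1]])
for n in ('w2','w12'):
    p,d,st=load(n); L=(cloud('wrist',d,st)-tc)@Rt*1000
    m=(abs(L[...,0])<6)&(L[...,1]<-84)&(L[...,1]>-106)&(L[...,2]>114)&(L[...,2]<126)
    X=L[m]; c=np.polyfit(X[:,2],X[:,1],1); print(n,m.sum(),'y at z=118:',np.polyval(c,118).round(2))
st=env.read_state(); print(st['t'],st['ee_pos'],st['force'],st['grip_width'])
E
```

```text
w2 98 y at z=118: -92.7
w12 111 y at z=118: -92.58
21.7 [ 0.56063872 -0.32845563  0.27467348] [-0.46832793  0.26901007  0.36389674] 0.09111245399554169
```

The catch profile matches its resting position to within about 0.1 mm, so it has snapped back over the bar. The gripper is open and clear. Handing in.

```bash
python3 - <<'E'
from bench import env
print(env.close_job())
E
```

```text
the job is handed in; nothing more can be done
None
```

The loose relay is home in the empty middle socket and the hold-down bar is refitted across both brackets with the catch snapped over it. I handed the job in at about 21.7 s of the 64 s; no verdict is reported.

**Relay:** I plugged it in and pressed it to a firm stop of about 49 N. Its top then read 100 mm, level with its neighbours, which is the height for fully home.

**Bar:** I tilted it about 22° in the grip, put the tongue through the window, swung it down and pressed with about 29 N until it bottomed.
- Position: it is centred within about 1 mm of the tray's axes. Its base plate top is at 110 mm along the length, so it is level and at the right height.
- Catch: its slope is back within about 0.1 mm of where it rested at the start.

The gripper was open and about 14 cm above the bar at hand-in. I touched none of the bystanders or look-alikes, though I did not measure their positions again at the end.

No check failed. The only disagreements were 1–2 mm of depth bias in the wrist camera readings of the tilted bar, and I corrected for these before inserting the tongue.

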